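# Load the kiln-post carrier and hold it up level

## Robot

A 7-joint arm with a two-finger parallel gripper is mounted at the origin on the work surface. World frame = base frame: x ahead of the robot, y to its left, z up, the work surface at z = 0. Lengths are in mm, angles in rad, forces in N, time in s.
With the tool pointing down it reaches from about 400 to 875 mm from the base axis. Payload 6.5 kg.
Tool frame: the origin (TCP) lies between the finger pads, 19 mm behind the fingertips; this is the grasp point; z points along the fingers, y is the line along which they close (so a half turn about z gives the same grasp; the last joint's range is limited). The gripper opens to 88 mm and grips with 3 to 60 N. Pads are 18 mm wide; open, the fingers measure 123 mm over their backs; the gripper's body (75 mm by 187 mm) begins 45 mm behind the grasp point.
Start: joints at [-1.304, 0.536, -0.004, 1.538, 0.003, 1.067, -0.071], TCP at [212.343, 614.329, 257.416] pointing down, gripper open.
Joint ranges: [-2.7, 2.7], [-0.37, 2.16], [-1.27, 1.26], [0.24, 2.4], [-1.31, 4.45], [0.19, 1.91], [-2.76, 2.76]. Speed limits (rad/s): [2.39, 2.39, 3.14, 3.14, 3.14, 3.14, 3.14].

## Interface

Orientations are given as a 3x3 rotation matrix whose columns are the frame's x, y, z axes.
In Python, from station import arm gives the robot as it stands. The module is installed in compiled form; this text tells all that it offers.
- The arm moves only by the tool jog_arm, never from a script. Its argument "plan" is a list that holds one entry, the list of rows, each a list of 5 numbers: the opening, from 0 (shut) to 1 (fully open), then the shift along the tool's x, y, z in m, then the turn about the tool's z in rad. A call has 1 to 20 rows; each row shifts and turns the commanded pose from where the row before left it, along the tool's axes as they then stand; what a row does not reach is not made up. A row lasts 1/12 s, in which the tool goes at most 41.7 mm and 7.16 degrees, less where a joint would pass 70% of its speed; a pose out of reach is approached as far as the arm can. A call with a gripper value outside its range is refused whole. The fingers move at their own pace and stop on an object; "force" is the grip in N (left out, the last holds). Time passes only in rows, so rows that do not move let the fingers close. It gives the time, the measured TCP pose, the force, the opening and the grip force at its end, in the units of the state.
- arm.get_state(): the state, without advancing time (a new reading comes with each control period).
- arm.grab_frame(name): name is "side" or "top"; returns a dict with "image" (400x640x3 uint8, red, green, blue), "intrinsics" (3x3 intrinsics, pixels), "origin" and "rotation" of the camera in the world. Camera axes: x right, y down, z forward; pixel columns grow to the right and rows downward; lengths in mm; the calibration is good to about 2 mm. A picture is of the moment at which its call begins. There is no depth.
- arm.close_job(): hands the job in; it is judged then, once.
The state is a dict: "time": time; "joint_pos": joint angles; "qvel": joint speeds; "effort": joint torques, N m; "ee_pos": TCP position; "ee_rot": TCP orientation; "contact_force": force on the tool from outside, world axes, zero at the start; "ft_torque": the same for the moment, N m; "grip_width": finger opening in mm; "grip_force": force on a finger pad.
Only numpy, scipy, OpenCV 4.12 (cv2) and the standard library are available. Lean on these libraries where they do the work, as an engineer would, in place of code of your own. Each camera call takes 0.05 s, during which the arm holds its last target. There are 200 camera calls.

## Task

Four posts of the same tall size are wanted at the kiln: two already stand in the hand carrier, so fetch the other two tall ones from the divided crate and stand one upright in each of the carrier's two empty corner cells, setting them down rather than dropping them. Then pinch the carrier by its handle in the middle, lift it until it is about 10 cm clear of the bench, and hold it there steady and level with all four posts standing: finish while still holding it. Leave the shorter posts in the crate and do not disturb the bowl, the tool jar and the cup.

Things in the scene. Friction and masses are not known exactly. Their poses are not given: they have to be found in the camera images.
- tall_a: Kiln post: buff fired-clay square bar, 30 x 30 mm and 100 mm long, standing on end, about 120 g. One of the two tall posts in the crate, to be fetched; the two are interchangeable. Origin: centre of its underside; z runs up its length, x and y are square to its faces.
- tall_b: Kiln post: buff fired-clay square bar, 30 x 30 mm and 100 mm long, standing on end, about 120 g. One of the two tall posts in the crate, to be fetched; the two are interchangeable. Origin: centre of its underside; z runs up its length, x and y are square to its faces.
- tall_c: Kiln post: buff fired-clay square bar, 30 x 30 mm and 100 mm long, standing on end, about 120 g. One of the two tall posts already standing in the carrier, in cell full_1; it stays there. Origin: centre of its underside; z runs up its length, x and y are square to its faces.
- tall_d: Kiln post: buff fired-clay square bar, 30 x 30 mm and 100 mm long, standing on end, about 120 g. One of the two tall posts already standing in the carrier, in cell full_2; it stays there. Origin: centre of its underside; z runs up its length, x and y are square to its faces.
- mid_a: Kiln post: buff fired-clay square bar, 30 x 30 mm and 75 mm long, standing on end, about 90 g. A shorter post in the crate, not wanted: leave it in its compartment. Origin: centre of its underside; z runs up its length, x and y are square to its faces.
- mid_b: Kiln post: buff fired-clay square bar, 30 x 30 mm and 75 mm long, standing on end, about 90 g. A shorter post in the crate, not wanted: leave it in its compartment. Origin: centre of its underside; z runs up its length, x and y are square to its faces.
- short_a: Kiln post: buff fired-clay square bar, 30 x 30 mm and 50 mm long, standing on end, about 60 g. A short post in the crate, not wanted: leave it in its compartment. Origin: centre of its underside; z runs up its length, x and y are square to its faces.
- short_b: Kiln post: buff fired-clay square bar, 30 x 30 mm and 50 mm long, standing on end, about 60 g. A short post in the crate, not wanted: leave it in its compartment. Origin: centre of its underside; z runs up its length, x and y are square to its faces.
- crate: Grey divided crate, fixed, 180 (x) x 260 (y) x 45 mm high, 6 mm walls and floor, 2 x 3 compartments about 80 mm square; one post stands loosely in each, turned at most 0.25 rad from the crate's axes, in any order. Origin: centre of its underside.
- carrier: Brown plywood carrier, loose, 0.36 kg: tray 152 (x) x 200 (y) mm, walls 45 mm high, floor 6 mm. A 16 mm centre board along y, 62 mm high, rises over its middle 112 mm to 122 mm with a hand slot; the bar over the slot is the handle. Each side: a 62 mm square cell at each end and a 52 mm bay between, left empty as finger room. Origin: centre of underside, z up.
- carrier_rail (a point): Middle of the top edge of the carrier's handle, 122 mm above its underside. The bar is 16 mm thick (carrier x), 24 mm high and 112 mm long (carrier y), above the hand slot; pinch it across its thickness from above. Axes as the carrier's. The fully loaded carrier's centre of mass lies under it.
- empty_1 (a point): Centre of the floor of the carrier's corner cell at its -x, +y corner (39 mm in x and 61 mm in y from the carrier's middle, 6 mm above its underside), 62 mm square inside; empty at the start. Axes as the carrier's: fingers closing along y here stay clear of the centre board.
- empty_2 (a point): Centre of the floor of the carrier's corner cell at its -x, -y corner (39 mm in x and 61 mm in y from the carrier's middle, 6 mm above its underside), 62 mm square inside; empty at the start. Axes as the carrier's: fingers closing along y here stay clear of the centre board.
- full_1 (a point): Centre of the floor of the carrier's corner cell at its +x, +y corner (39 mm in x and 61 mm in y from the carrier's middle, 6 mm above its underside), 62 mm square inside; holds a tall post at the start. Axes as the carrier's: fingers closing along y here stay clear of the centre board.
- full_2 (a point): Centre of the floor of the carrier's corner cell at its +x, -y corner (39 mm in x and 61 mm in y from the carrier's middle, 6 mm above its underside), 62 mm square inside; holds a tall post at the start. Axes as the carrier's: fingers closing along y here stay clear of the centre board.
- bowl: Pinkish bisque-fired bowl, 110 mm across and 60 mm high, standing on the bench; a bystander. Origin: centre of its underside.
- tool_jar: Grey stoneware jar, 74 mm across and 95 mm high, with modelling tools standing in it up to about 180 mm; a bystander. Origin: centre of its underside.
- clay_cup: Dark clay cup, 72 mm across and 85 mm high; a bystander. Origin: centre of its underside.
Not all that is in view belongs to the job. What is shaped like the tall_b but blue or pink is not meant.

How it is judged (in metres and radians):
On the way:
1. both tall posts from the crate stand in the two empty cells and are let go, the carrier still on the bench ((((distance between tall_a and empty_1 below 0.027 m and angle between tall_a's own z axis and vertical below 0.15 rad) and (distance between tall_b and empty_2 below 0.027 m and angle between tall_b's own z axis and vertical below 0.15 rad)) or ((distance between tall_a and empty_2 below 0.027 m and angle between tall_a's own z axis and vertical below 0.15 rad) and (distance between tall_b and empty_1 below 0.027 m and angle between tall_b's own z axis and vertical below 0.15 rad))) and distance between tall_c and full_1 below 0.027 m and angle between each of tall_c, tall_d's own z axis and vertical below 0.15 rad and distance between tall_d and full_2 below 0.027 m and height (world z) of carrier below 0.01 m and contact force between the fingers and tall_a below 0.05 N and contact force between the fingers and tall_b below 0.05 N), for 0.2 s.
At the end, for the whole second after the job is handed in: Fingers hold the carrier at its handle (TCP within 45 mm of the rail), underside 70-160 mm above the bench, level to 6 deg, still (30 mm/s, 0.15 rad/s), touching nothing else; all four tall posts stand in their cells (foot within 27 mm of the centre, upright to 8 deg), untouched by the fingers ((((distance between tall_a and empty_1 below 0.027 m and angle between tall_a's own z axis and vertical below 0.15 rad) and (distance between tall_b and empty_2 below 0.027 m and angle between tall_b's own z axis and vertical below 0.15 rad)) or ((distance between tall_a and empty_2 below 0.027 m and angle between tall_a's own z axis and vertical below 0.15 rad) and (distance between tall_b and empty_1 below 0.027 m and angle between tall_b's own z axis and vertical below 0.15 rad))) and distance between tall_c and full_1 below 0.027 m and angle between each of tall_c, tall_d's own z axis and vertical below 0.15 rad and distance between tall_d and full_2 below 0.027 m and height (world z) of carrier between 0.07 and 0.16 m and angle between carrier's own z axis and vertical below 0.105 rad and linear speed of carrier below 0.03 m/s and angular speed of carrier below 0.15 rad/s and contact force between the fingers and carrier above 2 N and distance between the grasp point and carrier_rail below 0.045 m and contact force between carrier and crate below 0.05 N and contact force between carrier and bowl below 0.05 N and contact force between carrier and tool_jar below 0.05 N and contact force between carrier and clay_cup below 0.05 N and contact force between carrier and mid_a below 0.05 N and contact force between carrier and mid_b below 0.05 N and contact force between carrier and short_a below 0.05 N and contact force between carrier and short_b below 0.05 N and contact force between the fingers and tall_a below 0.05 N and contact force between the fingers and tall_b below 0.05 N and contact force between the fingers and tall_c below 0.05 N and contact force between the fingers and tall_d below 0.05 N); the arm keeps its last pose, push and grip.
It fails at once if a shorter post is taken out of or thrown about in the crate (distance of any of mid_a, mid_b, short_a, short_b from where it was at the start of the episode above 0.06 m or angle between any of mid_a, mid_b, short_a, short_b's own z axis and vertical above 0.6 rad).
It fails at once if the bowl, the tool jar or the cup is shifted more than 3 cm or knocked over (distance of any of bowl, tool_jar, clay_cup from where it was at the start of the episode above 0.03 m or angle between any of bowl, tool_jar, clay_cup's own z axis and vertical above 0.4 rad).
It fails at once if a tall post is dropped (falls more than about 2 cm out of the fingers) ((contact force between the fingers and tall_a below 0.01 N and linear speed of tall_a above 0.6 m/s and linear speed of carrier below 0.15 m/s) or (contact force between the fingers and tall_b below 0.01 N and linear speed of tall_b above 0.6 m/s and linear speed of carrier below 0.15 m/s)).
It also fails if it takes over 72 s, if anything falls off the work surface, if the arm or the gripper's body presses on something with over 40 N, if the wrist force passes 120 N, or if a joint passes its speed limit or range.

## Working session

There is one attempt and no reset: what is moved stays moved. The work goes in short steps, Python scripts to look and compute and a tool call to move; the robot and the scene stay as the last step left them, time stands still between calls to the robot, and variables do not carry over. Pictures are saved under pics/ and viewed, at most 10 in all, crops included, and the job is handed in when it is done.

Besides the shell and the picture viewer there is one more tool, called after "Call:" by a JSON object that holds its "method" and its "body", one argument or row to a line. jog_arm: Moves the arm, as the interface text tells. Its arguments: {"type":"object","properties":{"plan":{"type":"array"},"force":{"type":"number"}},"required":["plan"]}

```bash
mkdir -p pics; cat > h.py <<'E'
import numpy as np,cv2
from station import arm
def shot(n,f):
    d=arm.grab_frame(n); cv2.imwrite(f,d["image"][:,:,::-1]); np.savez(f[:-4]+'.npz',**d); return d
def ray(d,u,v,z):
    K,R,o=[np.array(d[k],float) for k in("intrinsics","rotation","origin")]
    r=R@np.linalg.inv(K)@[u,v,1]; return o+r*(z-o[2])/r[2]
def proj(d,p):
    K,R,o=[np.array(d[k],float) for k in("intrinsics","rotation","origin")]
    q=K@(R.T@(np.array(p,float)-o)); return q[:2]/q[2]
E
python3 - <<'E'
from h import *
for n in("top","side"):
    d=shot(n,f"pics/{n}0.png"); print(d["origin"],np.round(d["rotation"],3).tolist(),d["intrinsics"])
s=arm.get_state(); print(s["time"],s["ee_pos"],np.round(s["ee_rot"],3),s["contact_force"],s["grip_width"])
E
```

```text
[ 434.8264744    -9.34995222 1173.80235149] [[-0.015, -0.991, 0.133], [-1.0, 0.015, -0.001], [-0.002, -0.133, -0.991]] [[374.12202017   0.         319.94086995]
 [  0.         374.12202017 208.3101334 ]
 [  0.           0.           1.        ]]
[ 204.90509474 -996.32285985  747.93906433] [[0.939, -0.165, 0.301], [-0.343, -0.489, 0.802], [0.015, -0.856, -0.516]] [[437.78578125   0.         317.48943983]
 [  0.         437.78578125 202.36450286]
 [  0.           0.           1.        ]]
0.1 [212.17463207 613.86839401 256.64549718] [[-0.945  0.327 -0.   ]
 [ 0.327  0.945 -0.001]
 [-0.    -0.001 -1.   ]] [ 0.90767467 -0.21260799 -0.33154847] 88.06754433432911
```

View pics/top0.png

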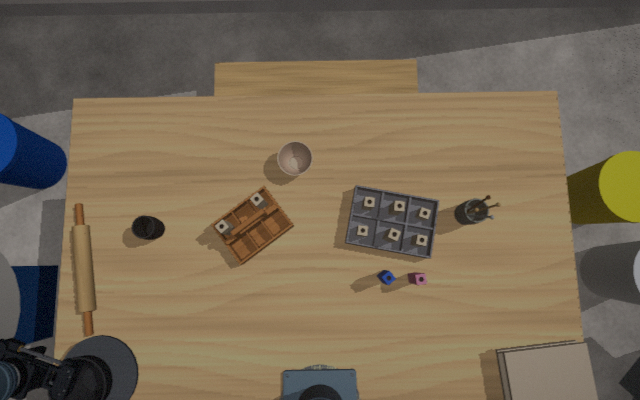

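View pics/side0.png

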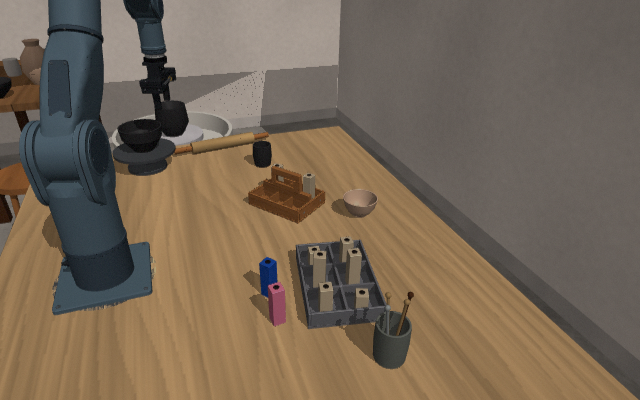

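Top view: the carrier is centred near (254,226), tilted, with its posts at (222,227) and (257,200). The crate is near (393,222) with six posts at (369,202), (399,206), (425,213), (363,230), (394,235) and (421,240). The blue (387,277) and pink (419,279) posts are decoys. In the side view the tall-looking posts are near (320,265) and (354,262). I'll check those in a close crop.

```bash
python3 - <<'E'
from h import *
a=cv2.imread('pics/side0.png')[225:335,285:395]; b=cv2.imread('pics/top0.png')[180:270,205:445]
cv2.imwrite('pics/c1.png',cv2.resize(a,None,fx=5,fy=5,interpolation=cv2.INTER_CUBIC))
cv2.imwrite('pics/c2.png',cv2.resize(b,None,fx=3.3,fy=3.3,interpolation=cv2.INTER_CUBIC))
E
```

```text
(no output)
```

View pics/c1.png

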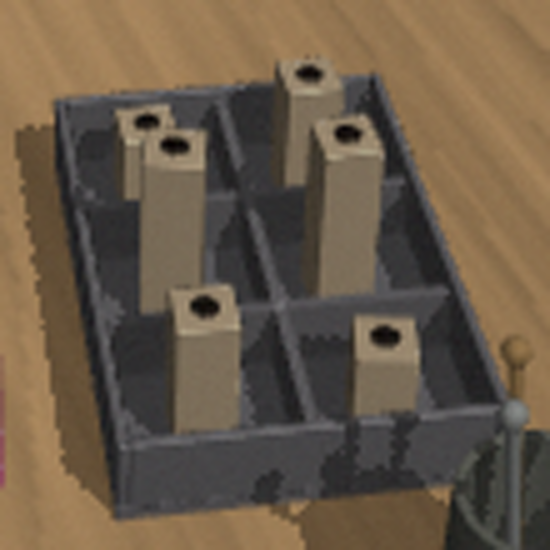

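View pics/c2.png

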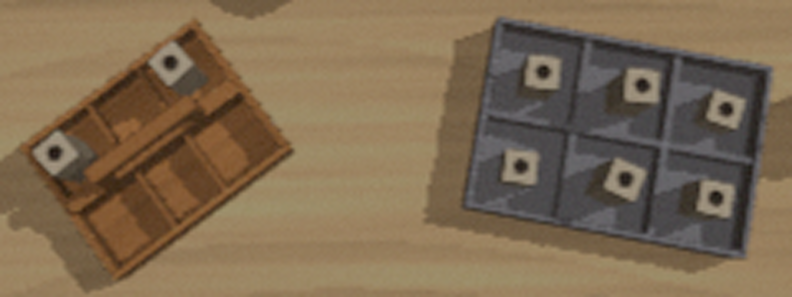

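The crop shows the two middle-row posts are tallest, with holes at side pixels (320,254) and (355,252), which match top (394,235) and (399,206). I'll triangulate all six to check, then fit the crate and carrier poses.

```bash
python3 - <<'E'
from h import *
T=dict(np.load('pics/top0.npz'));S=dict(np.load('pics/side0.npz'))
def tri(ut,us):
    A=[];b=[]
    for d,u in((T,ut),(S,us)):
        o=d["origin"];r=ray(d,*u,0)-o;r/=np.linalg.norm(r);P=np.eye(3)-np.outer(r,r);A.append(P);b.append(P@o)
    return np.linalg.lstsq(np.vstack(A),np.hstack(b),rcond=None)[0]
c2=lambda x,y:((x+.5)/3.3+205-.5,(y+.5)/3.3+180-.5); c1=lambda x,y:((x+.5)/5+285-.5,(y+.5)/5+225-.5)
for n,a,b in(("mid far +y",(543,72),(309,73)),("T1 +x",(642,87),(348,134)),("+x -y",(727,109),(386,337)),("-x+y",(520,166),(147,122)),("T2 -x",(625,179),(175,146)),("-x-y",(717,198),(205,306))):
    print(n,tri(c2(*a),c1(*b)).round(1))
print("crate")
P=np.array([ray(T,*c2(*p),45) for p in((500,20),(772,68),(745,255),(466,208))]);print(P.round(1),P.mean(0)); print([np.linalg.norm(P[i]-P[i-1]).round(1) for i in range(4)])
Q=np.array([ray(T,*c2(*p),45) for p in((195,18),(295,150),(118,278),(22,150))]);print("carrier",Q.round(1),Q.mean(0)); print([np.linalg.norm(Q[i]-Q[i-1]).round(1) for i in range(4)])
im=T["image"]; hsv=cv2.cvtColor(im,cv2.COLOR_RGB2HSV)
# post tops: bright, low-saturation blobs
for n,c,z in(("T1",c2(642,87),106),("T2",c2(625,179),106),("tc",c2(171,63),106),("td",c2(55,153),106)):
    u,v=map(int,np.round(c)); w=im[v-9:v+10,u-9:u+10].astype(np.uint8)
    g=cv2.resize(cv2.cvtColor(w,cv2.COLOR_RGB2GRAY),None,fx=8,fy=8,interpolation=cv2.INTER_CUBIC)
    t,m=cv2.threshold(g,0,255,cv2.THRESH_OTSU); m=((g>145)*255).astype(np.uint8)
    cs=cv2.findContours(m,0,2)[0]; k=max(cs,key=cv2.contourArea); r=cv2.minAreaRect(k)
    B=(cv2.boxPoints(r)+.5)/8-.5+[u-9,v-9]; W=np.array([ray(T,*p,z) for p in B])
    e=W[1]-W[0]; print(n,t,W.mean(0).round(1),"sides",np.linalg.norm(e).round(1),np.linalg.norm(W[2]-W[1]).round(1),"ang",np.degrees(np.arctan2(e[1],e[0])).round(1))
# base of carrier handle etc.
for p in((88,203),(200,122),(193,112),(80,195)): print("rail",ray(T,*c2(*p),122).round(1))
E
```

```text
mid far +y [ 601.1 -156.4   79.7]
T1 +x [ 583.5 -239.5  104.4]
+x -y [ 567.8 -326.4   54.9]
-x+y [ 519.1 -136.1   53.6]
T2 -x [ 502.5 -221.   104.2]
-x-y [ 485.9 -306.1   80.6]
crate
[[ 654.2 -122.1   45. ]
 [ 605.1 -372.3   45. ]
 [ 434.1 -338.    45. ]
 [ 480.5  -86.3   45. ]] [ 543.46985528 -229.68514631   45.        ]
[np.float64(177.4), np.float64(254.9), np.float64(174.4), np.float64(256.0)]
carrier [[660.5 161.5  45. ]
 [535.9  69.2  45. ]
 [422.2 230.1  45. ]
 [539.8 319.7  45. ]] [539.59728992 195.10995959  45.        ]
[np.float64(199.0), np.float64(155.1), np.float64(197.0), np.float64(147.8)]
T1 98.0 [ 581.3 -242.8  106. ] sides 23.8 14.4 ang -7.0
T2 99.0 [ 491.4 -223.7  106. ] sides 19.9 9.2 ang -66.6
tc 100.0 [613.9 168.8 106. ] sides 12.0 24.5 ang -44.8
td 105.0 [544.4 273.6 106. ] sides 11.1 7.6 ang -90.9
rail [486.5 240.1 122. ]
rail [554.3 145.1 122. ]
rail [563.1 151.2 122. ]
rail [493.4 247.  122. ]
```

```bash
cat > fit.py <<'E'
from h import *
from scipy.optimize import minimize
def prism(x,y,a,z0,z1,sx=15,sy=15):
    c,s=np.cos(a),np.sin(a)
    return [[x+c*i*sx-s*j*sy,y+s*i*sx+c*j*sy,z] for z in(z0,z1) for i,j in((-1,-1),(1,-1),(1,1),(-1,1))]
def sil(d,P,u0,v0,n,k=16):
    q=np.array([proj(d,p) for p in P]); h=cv2.convexHull((((q-[u0,v0]+.5)*k).astype(np.float32))).astype(np.float32)
    m=np.zeros((n*k,n*k),np.float32); cv2.fillConvexPoly(m,np.round(h*16).astype(np.int32),1.0,shift=4)
    return cv2.resize(m,(n,n),interpolation=cv2.INTER_AREA)
def fitpost(d,x,y,a,z0,z1,n=26,zz=None):
    u,v=np.round(proj(d,[x,y,(z0+z1)/2])).astype(int)-n//2
    w=d["image"][v:v+n,u:u+n].astype(float); f=w[:,:,0]-w[:,:,2]
    lo,hi=np.percentile(f,30),np.percentile(f,93)
    def cost(p):
        m=sil(d,prism(p[0],p[1],p[2],z0,z1),u,v,n)
        A=np.stack([m.ravel(),np.ones(n*n)],1); c,r,_,_=np.linalg.lstsq(A,f.ravel(),rcond=None); return r[0]/n/n
    best=None
    for a0 in a+np.radians([-12,-4,4,12]):
        r=minimize(cost,[x,y,a0],method="Nelder-Mead",options=dict(initial_simplex=[[x,y,a0],[x+4,y,a0],[x,y+4,a0],[x,y,a0+.12]],xatol=.05,fatol=.01))
        if best is None or r.fun<best.fun:best=r
    return best.x,best.fun
E
python3 - <<'E'
from fit import *
T=dict(np.load('pics/top0.npz'));S=dict(np.load('pics/side0.npz'))
for n,x,y in(("T1",583.5,-239.5),("T2",502.5,-221)):
    p,f=fitpost(T,x,y,np.radians(-11),6,106); print(n,p[:2].round(1),np.degrees(p[2]).round(1),round(f,1))
cx,cy,a=541,196,np.radians(36.5);c,s=np.cos(a),np.sin(a)
W=lambda X,Y,Z:[cx+c*X-s*Y,cy+s*X+c*Y,Z]
def box(sx,sy,z0,z1,ox=0,oy=0):
    P=[W(ox+i*sx,oy+j*sy,z) for z in(z0,z1) for i,j in((-1,-1),(1,-1),(1,1),(-1,1))]
    return [(P[i],P[j]) for i,j in((4,5),(5,6),(6,7),(7,4),(0,4),(1,5),(2,6),(3,7),(0,1),(1,2),(2,3),(3,0))]
L=box(76,100,0,45)+box(8,56,62,122)
out=[]
for d,k in((T,4.4),(S,4.4)):
    u,v=np.round(proj(d,[541,196,50])).astype(int)-45
    im=cv2.resize(d["image"][v:v+90,u:u+90,::-1],(396,396),interpolation=cv2.INTER_CUBIC)
    f=lambda q:tuple(np.round((np.array(proj(d,q))-[u,v]+.5)*4.4).astype(int))
    for A,B in L: cv2.line(im,f(A),f(B),(0,255,0),1)
    out.append(im)
cv2.imwrite('pics/o1.png',np.hstack(out))
E
```

```text
T1 [ 583.4 -239.4] -4.9 21.7
T2 [ 501.1 -221.2] -26.3 15.7
```

View pics/o1.png

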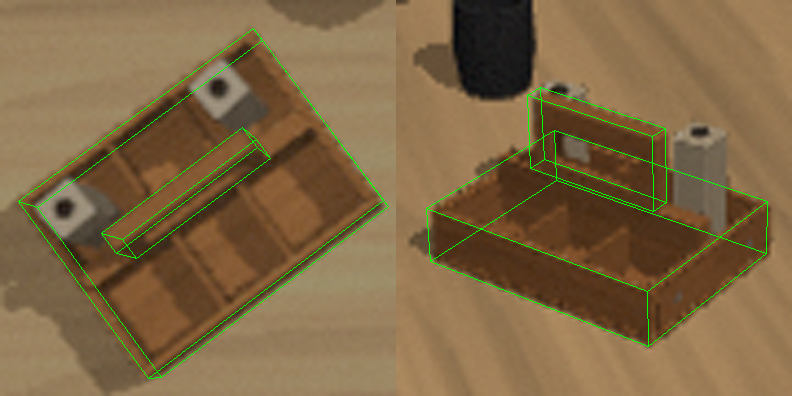

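Overlay: the carrier model at (541,196), yaw 36.5°, matches in both views. The candidates are the six crate posts plus the blue and pink ones. I'm choosing T1 at top (399,206) and T2 at top (394,235), since they triangulate to 104 mm against 80 and 54 mm for the others.

Call:
{"method": "jog_arm", "body": {
  "plan": [
    [[0.7, -0.028, -0.018, 0, 0], [0.7, -0.028, -0.018, 0, 0], [0.7, -0.028, -0.018, 0, 0], [0.7, -0.028, -0.018, 0, 0], [0.7, -0.028, -0.018, 0, 0], [0.7, -0.028, -0.018, 0, 0], [0.7, -0.028, -0.018, 0, 0], [0.7, -0.028, -0.018, 0, 0], [0.7, -0.028, -0.018, 0, 0], [0.7, -0.028, -0.018, 0, 0], [0.7, -0.028, -0.018, 0, 0], [0.7, -0.028, -0.018, 0, 0], [0.7, -0.028, -0.018, 0, 0], [0.7, -0.028, -0.018, 0, 0], [0.7, 0, 0, 0, 0.12], [0.7, 0, 0, 0, 0.12], [0.7, 0, 0, 0, 0.12], [0.7, 0, 0, 0, 0.12], [0.7, 0, 0, 0, 0.12], [0.7, 0, 0, 0, 0]]
  ],
  "force": 25
}}

```text
time: 1.77
ee_pos: [500.2, 248.1, 257.1]
ee_rot: [[-0.592, 0.806, -0.001], [0.806, 0.592, -0.001], [-0.0, -0.001, -1.0]]
contact_force: [-0.7, -0.0, 0.6]
grip_width: 61.7
grip_force: 0.0
```

```bash
cat > go.py <<'E'
import sys
from h import *
s=arm.get_state(); R=np.array(s["ee_rot"]); p=np.array(s["ee_pos"])
print("t",round(s["time"],2),"p",p.round(1),"psi",np.degrees(np.arctan2(R[1,1],R[0,1])).round(1),"tilt",R[:,2].round(3),"w",round(s["grip_width"],1),"gf",s["grip_force"],"F",np.round(s["contact_force"],1),"j7",round(s["joint_pos"][6],2))
if len(sys.argv)>1:
    x,y,z,psi=map(float,sys.argv[1:])
    d=(psi-np.degrees(np.arctan2(R[1,1],R[0,1]))+90)%180-90
    print("shift tool mm",(R.T@(np.array([x,y,z])-p)).round(1),"turn",np.radians(-d).round(3))
    a=np.radians(psi)
    # alternative turn first: shift in the turned frame
    c=np.arctan2(R[1,1],R[0,1])+np.radians(d); Y=np.array([np.cos(c),np.sin(c),0]); Z=np.array([0,0,-1.]); X=np.cross(Y,Z)
    print("after turn",[round(float(v@(np.array([x,y,z])-p)),1) for v in(X,Y,Z)])
E
python3 go.py 583.4 -239.4 257 -5
```

```text
t 1.77 p [500.2 248.1 257.1] psi 36.3 tilt [-0.001 -0.001 -1.   ] w 61.7 gf 0.0 F [-0.7 -0.   0.6] j7 0.19
shift tool mm [-4.420e+02 -2.217e+02  3.000e-01] turn 0.721
after turn [-478.4, 125.3, 0.1]
```

Call:
{"method": "jog_arm", "body": {
  "plan": [
    [[0.7, -0.0316, -0.0158, 0, 0], [0.7, -0.0316, -0.0158, 0, 0], [0.7, -0.0316, -0.0158, 0, 0], [0.7, -0.0316, -0.0158, 0, 0], [0.7, -0.0316, -0.0158, 0, 0], [0.7, -0.0316, -0.0158, 0, 0], [0.7, -0.0316, -0.0158, 0, 0], [0.7, -0.0316, -0.0158, 0, 0], [0.7, -0.0316, -0.0158, 0, 0], [0.7, -0.0316, -0.0158, 0, 0], [0.7, -0.0316, -0.0158, 0, 0], [0.7, -0.0316, -0.0158, 0, 0], [0.7, -0.0316, -0.0158, 0, 0], [0.7, -0.0316, -0.0158, 0, 0], [0.7, 0, 0, 0, 0.12], [0.7, 0, 0, 0, 0.12], [0.7, 0, 0, 0, 0.12], [0.7, 0, 0, 0, 0.12], [0.7, 0, 0, 0, 0.12], [0.7, 0, 0, 0, 0.12]]
  ]
}}

```text
time: 3.43
ee_pos: [586.1, -238.9, 257.0]
ee_rot: [[0.084, 0.996, -0.001], [0.996, -0.084, 0.0], [0.0, -0.001, -1.0]]
contact_force: [-0.4, 0.3, 0.1]
grip_width: 62.0
grip_force: 0.0
```

```bash
python3 go.py 583.4 -239.4 90 -5
```

```text
t 3.43 p [ 586.1 -238.9  257. ] psi -4.8 tilt [-0.001  0.    -1.   ] w 62.0 gf 0.0 F [-0.4  0.3  0.1] j7 0.5
shift tool mm [ -0.8  -2.6 167. ] turn 0.004
after turn [-0.7, -2.7, 167.0]
```

Call:
{"method": "jog_arm", "body": {
  "plan": [
    [[0.7, 0, -0.001, 0.025, 0], [0.7, 0, 0, 0.025, 0], [0.7, 0, 0, 0.025, 0], [0.7, 0, 0, 0.025, 0], [0.7, 0, 0, 0.025, 0], [0.7, 0, 0, 0.017, 0], [0.7, 0, 0, 0.015, 0], [0.7, 0, 0, 0.01, 0], [0.7, 0, 0, 0, 0], [0.7, 0, 0, 0, 0]]
  ]
}}

```text
time: 4.27
ee_pos: [585.4, -239.1, 90.6]
ee_rot: [[0.081, 0.997, -0.0], [0.997, -0.081, -0.0], [-0.0, -0.0, -1.0]]
contact_force: [0.1, 0.4, -0.2]
grip_width: 61.7
grip_force: 0.0
```

```bash
python3 go.py 583.4 -239.4 90 -5
```

```text
t 4.27 p [ 585.4 -239.1   90.6] psi -4.6 tilt [-0. -0. -1.] w 61.7 gf 0.0 F [ 0.1  0.4 -0.2] j7 0.59
shift tool mm [-0.5 -2.   0.6] turn 0.006
after turn [-0.5, -2.0, 0.6]
```

Call:
{"method": "jog_arm", "body": {
  "plan": [
    [[0.7, 0, -0.002, 0, 0], [0.3, 0, 0, 0, 0], [0.25, 0, 0, 0, 0], [0.25, 0, 0, 0, 0], [0.25, 0, 0, 0, 0], [0.25, 0, 0, 0, 0], [0.25, 0, 0, 0, 0], [0.25, 0, 0, 0, 0], [0.25, 0, 0, -0.008, 0], [0.25, 0, 0, -0.015, 0], [0.25, 0, 0, -0.02, 0], [0.25, 0, 0, -0.02, 0], [0.25, 0, 0, -0.02, 0], [0.25, 0, 0, -0.02, 0], [0.25, 0, 0, -0.02, 0], [0.25, 0, 0, -0.02, 0], [0.25, 0, 0, -0.01, 0], [0.25, 0, 0, 0, 0]]
  ],
  "force": 25
}}

```text
time: 5.77
ee_pos: [584.5, -239.6, 246.7]
ee_rot: [[0.082, 0.997, 0.005], [0.997, -0.082, -0.001], [-0.001, 0.005, -1.0]]
contact_force: [0.3, -0.8, -1.2]
grip_width: 30.0
grip_force: 24.6
```

```bash
python3 go.py 473.3 221.8 243 -53.5; python3 - <<'E'
from h import *
shot("side","pics/s1.png")
E
```

```text
t 5.77 p [ 584.5 -239.6  246.7] psi -4.7 tilt [ 0.005 -0.001 -1.   ] w 30.0 gf 24.558910237865348 F [ 0.3 -0.8 -1.2] j7 0.51
shift tool mm [ 450.7 -148.8    2.5] turn 0.852
after turn [185.0, -437.0, 3.7]
```

View pics/s1.png

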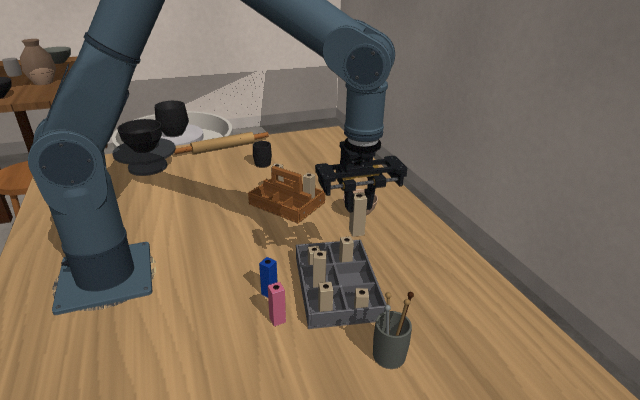

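Post T1 is gripped upright, at about (358,215), and its compartment is empty. On to empty_1.

Call:
{"method": "jog_arm", "body": {
  "plan": [
    [[0.25, 0.015, -0.005, 0, 0], [0.25, 0.029, -0.0096, 0, 0], [0.25, 0.029, -0.0096, 0, 0], [0.25, 0.029, -0.0096, 0, 0], [0.25, 0.029, -0.0096, 0, 0], [0.25, 0.029, -0.0096, 0, 0], [0.25, 0.029, -0.0096, 0, 0], [0.25, 0.029, -0.0096, 0, 0], [0.25, 0.029, -0.0096, 0, 0], [0.25, 0.029, -0.0096, 0, 0], [0.25, 0.029, -0.0096, 0, 0], [0.25, 0.029, -0.0096, 0, 0], [0.25, 0.029, -0.0096, 0, 0], [0.25, 0.029, -0.0096, 0, 0], [0.25, 0.029, -0.0096, 0, 0], [0.25, 0.029, -0.0096, 0, 0], [0, 0, 0, 0, 0.1], [0, 0, 0, 0, 0.12], [0, 0, 0, 0, 0.12], [0, 0, 0, 0, 0.12]]
  ]
}}

```text
time: 7.48
ee_pos: [470.7, 221.7, 242.2]
ee_rot: [[0.52, 0.854, -0.002], [0.854, -0.52, -0.001], [-0.002, -0.001, -1.0]]
contact_force: [0.3, 0.4, -1.0]
grip_width: 29.6
grip_force: 24.6
```

Call:
{"method": "jog_arm", "body": {
  "plan": [
    [[0.25, 0, 0, 0, 0.12], [0.25, 0, 0, 0, 0.12], [0.25, 0, 0, 0, 0.12], [0.25, 0, 0, 0, 0.03], [0.25, 0, 0, 0, 0], [0.25, 0, 0, 0, 0]]
  ]
}}

```text
time: 7.98
ee_pos: [471.0, 221.7, 242.5]
ee_rot: [[0.802, 0.598, -0.001], [0.598, -0.802, -0.001], [-0.002, 0.0, -1.0]]
contact_force: [0.0, -1.2, -1.9]
grip_width: 30.3
grip_force: 24.6
```

```bash
python3 go.py 473.3 221.8 91 -53.5
```

```text
t 7.98 p [471.  221.7 242.5] psi -53.3 tilt [-0.001 -0.001 -1.   ] w 30.3 gf 24.55917638992105 F [ 0.  -1.2 -1.9] j7 -1.17
shift tool mm [  2.2   1.3 151.5] turn 0.003
after turn [1.9, 1.3, 151.5]
```

Call:
{"method": "jog_arm", "body": {
  "plan": [
    [[0.25, 0.002, 0.001, 0.02, 0], [0.25, 0, 0, 0.025, 0], [0.25, 0, 0, 0.025, 0], [0.25, 0, 0, 0.025, 0], [0.25, 0, 0, 0.02, 0], [0.25, 0, 0, 0.015, 0], [0.25, 0, 0, 0.01, 0], [0.25, 0, 0, 0.005, 0], [0.25, 0, 0, 0.002, 0], [0.25, 0, 0, 0, 0], [0.25, 0, 0, 0, 0]]
  ]
}}

```text
time: 8.9
ee_pos: [474.4, 222.5, 97.1]
ee_rot: [[0.803, 0.596, 0.001], [0.596, -0.803, 0.001], [0.001, 0.0, -1.0]]
contact_force: [-0.3, 0.7, -1.4]
grip_width: 29.9
grip_force: 24.6
```

```bash
python3 go.py 473.3 221.8 90.6 -53.5
```

```text
t 8.9 p [474.4 222.5  97.1] psi -53.4 tilt [ 0.001  0.001 -1.   ] w 29.9 gf 24.55903829233648 F [-0.3  0.7 -1.4] j7 -1.0
shift tool mm [-1.3 -0.1  6.5] turn 0.002
after turn [-1.3, -0.1, 6.5]
```

Call:
{"method": "jog_arm", "body": {
  "plan": [
    [[0.25, -0.001, 0, 0.002, 0], [0.25, 0, 0, 0.002, 0], [0.25, 0, 0, 0.001, 0], [0.25, 0, 0, 0.001, 0], [0.25, 0, 0, 0.0005, 0], [0.25, 0, 0, 0, 0]]
  ]
}}

```text
time: 9.4
ee_pos: [473.4, 222.0, 90.6]
ee_rot: [[0.803, 0.596, 0.0], [0.596, -0.803, 0.001], [0.001, -0.001, -1.0]]
contact_force: [-1.6, 0.0, 7.1]
grip_width: 30.1
grip_force: 24.6
```

Contact (7 N), so I release and rise.

Call:
{"method": "jog_arm", "body": {
  "plan": [
    [[0.25, 0, 0, 0, 0], [0.55, 0, 0, 0, 0], [0.55, 0, 0, 0, 0], [0.55, 0, 0, 0, 0], [0.6, 0, 0, 0, 0], [0.6, 0, 0, -0.01, 0], [0.6, 0, 0, -0.02, 0], [0.6, 0, 0, -0.025, 0], [0.6, 0, 0, -0.025, 0], [0.6, 0, 0, -0.025, 0], [0.6, 0, 0, -0.025, 0], [0.6, 0, 0, -0.025, 0], [0.6, 0, 0, 0, 0], [0.6, 0, 0, 0, 0]]
  ]
}}

```text
time: 10.57
ee_pos: [473.7, 222.0, 246.4]
ee_rot: [[0.803, 0.596, 0.002], [0.596, -0.803, 0.002], [0.003, -0.0, -1.0]]
contact_force: [0.2, -0.4, -0.3]
grip_width: 53.2
grip_force: 0.0
```

```bash
python3 go.py 501.1 -221.2 240 -25; python3 - <<'E'
from fit import *
T=shot("top","pics/t2.png")
p,f=fitpost(T,501,-221,np.radians(-20),6,106); print(p[:2],np.degrees(p[2]),f)
E
```

```text
t 10.57 p [473.7 222.  246.4] psi -53.4 tilt [ 0.002  0.002 -1.   ] w 53.2 gf 0.0 F [ 0.2 -0.4 -0.3] j7 -1.16
shift tool mm [-242.3  372.2    5.5] turn -0.496
after turn [-390.1, 212.1, 6.4]
[ 501.28343423 -221.17210664] -23.846574112301838 16.760941406842726
```

Call:
{"method": "jog_arm", "body": {
  "plan": [
    [[0.7, -0.01865, 0.02863, 0, 0], [0.7, -0.01865, 0.02863, 0, 0], [0.7, -0.01865, 0.02863, 0, 0], [0.7, -0.01865, 0.02863, 0, 0], [0.7, -0.01865, 0.02863, 0, 0], [0.7, -0.01865, 0.02863, 0, 0], [0.7, -0.01865, 0.02863, 0, 0], [0.7, -0.01865, 0.02863, 0, 0], [0.7, -0.01865, 0.02863, 0, 0], [0.7, -0.01865, 0.02863, 0, 0], [0.7, -0.01865, 0.02863, 0, 0], [0.7, -0.01865, 0.02863, 0, 0], [0.7, -0.01865, 0.02863, 0, 0], [0.7, 0, 0, 0, -0.12], [0.7, 0, 0, 0, -0.12], [0.7, 0, 0, 0, -0.12], [0.7, 0, 0, 0, -0.12], [0.7, 0, 0, 0, -0.02], [0.7, 0, 0, 0, 0], [0.7, 0, 0, 0, 0]]
  ]
}}

```text
time: 12.28
ee_pos: [499.9, -221.5, 244.3]
ee_rot: [[0.422, 0.907, -0.001], [0.907, -0.422, 0.0], [-0.0, -0.001, -1.0]]
contact_force: [-0.5, 0.1, 1.2]
grip_width: 61.7
grip_force: 0.0
```

```bash
python3 go.py 501.1 -221.2 90.5 -24.5
```

```text
t 12.28 p [ 499.9 -221.5  244.3] psi -24.9 tilt [-0.001  0.    -1.   ] w 61.7 gf 0.0 F [-0.5  0.1  1.2] j7 0.18
shift tool mm [  0.8   1.1 153.8] turn -0.008
after turn [0.8, 0.9, 153.8]
```

Call:
{"method": "jog_arm", "body": {
  "plan": [
    [[0.7, 0.001, 0.001, 0.025, 0], [0.7, 0, 0, 0.025, 0], [0.7, 0, 0, 0.025, 0], [0.7, 0, 0, 0.025, 0], [0.7, 0, 0, 0.022, 0], [0.7, 0, 0, 0.017, 0], [0.7, 0, 0, 0.01, 0], [0.7, 0, 0, 0.005, 0], [0.7, 0, 0, 0, 0], [0.7, 0, 0, 0, 0]]
  ]
}}

```text
time: 13.12
ee_pos: [502.1, -221.4, 91.4]
ee_rot: [[0.419, 0.908, 0.001], [0.908, -0.419, -0.0], [-0.0, 0.001, -1.0]]
contact_force: [0.9, 0.6, -0.3]
grip_width: 61.7
grip_force: 0.0
```

```bash
python3 go.py 501.1 -221.2 90.5 -24.5
```

```text
t 13.12 p [ 502.1 -221.4   91.4] psi -24.8 tilt [ 0.001 -0.    -1.   ] w 61.7 gf 0.0 F [ 0.9  0.6 -0.3] j7 0.32
shift tool mm [-0.2 -0.9  0.9] turn -0.005
after turn [-0.2, -0.9, 0.9]
```

Call:
{"method": "jog_arm", "body": {
  "plan": [
    [[0.7, 0, -0.001, 0.001, 0], [0.3, 0, 0, 0, 0], [0.25, 0, 0, 0, 0], [0.25, 0, 0, 0, 0], [0.25, 0, 0, 0, 0], [0.25, 0, 0, 0, 0], [0.25, 0, 0, 0, 0], [0.25, 0, 0, 0, 0], [0.25, 0, 0, -0.008, 0], [0.25, 0, 0, -0.015, 0], [0.25, 0, 0, -0.02, 0], [0.25, 0, 0, -0.02, 0], [0.25, 0, 0, -0.02, 0], [0.25, 0, 0, -0.02, 0], [0.25, 0, 0, -0.02, 0], [0.25, 0, 0, -0.02, 0], [0.25, 0, 0, -0.01, 0], [0.25, 0, 0, 0, 0]]
  ]
}}

```text
time: 14.62
ee_pos: [501.8, -221.3, 245.1]
ee_rot: [[0.419, 0.908, 0.004], [0.908, -0.419, -0.001], [0.001, 0.004, -1.0]]
contact_force: [0.7, -0.2, -1.4]
grip_width: 30.1
grip_force: 25.0
```

```bash
python3 go.py 546 123.8 243 -53.5
```

```text
t 14.62 p [ 501.8 -221.3  245.1] psi -24.8 tilt [ 0.004 -0.001 -1.   ] w 30.1 gf 24.992269577924162 F [ 0.7 -0.2 -1.4] j7 0.19
shift tool mm [ 331.9 -104.4    2. ] turn 0.502
after turn [240.8, -251.1, 2.1]
```

Call:
{"method": "jog_arm", "body": {
  "plan": [
    [[0.25, 0.0177, -0.0055, 0, 0], [0.25, 0.0277, -0.0087, 0, 0], [0.25, 0.0277, -0.0087, 0, 0], [0.25, 0.0277, -0.0087, 0, 0], [0.25, 0.0277, -0.0087, 0, 0], [0.25, 0.0277, -0.0087, 0, 0], [0.25, 0.0277, -0.0087, 0, 0], [0.25, 0.0277, -0.0087, 0, 0], [0.25, 0.0277, -0.0087, 0, 0], [0.25, 0.0277, -0.0087, 0, 0], [0.25, 0.0277, -0.0087, 0, 0], [0.25, 0.0277, -0.0087, 0, 0], [0.25, 0.01, -0.0032, 0, 0], [0.25, 0, 0, 0, 0.1], [0.25, 0, 0, 0, 0.12], [0.25, 0, 0, 0, 0.12], [0.25, 0, 0, 0, 0.12], [0.25, 0, 0, 0, 0.042], [0.25, 0, 0, 0, 0], [0.25, 0, 0, 0, 0]]
  ]
}}

```text
time: 16.28
ee_pos: [544.6, 124.2, 242.1]
ee_rot: [[0.803, 0.596, -0.001], [0.596, -0.803, -0.001], [-0.002, -0.0, -1.0]]
contact_force: [0.3, -0.1, -0.9]
grip_width: 29.9
grip_force: 25.0
```

```bash
python3 go.py 546 123.8 97 -53.5
```

```text
t 16.28 p [544.6 124.2 242.1] psi -53.4 tilt [-0.001 -0.001 -1.   ] w 29.9 gf 24.99224138678983 F [ 0.3 -0.1 -0.9] j7 -0.92
shift tool mm [  1.1   1.2 145.1] turn 0.001
after turn [0.9, 1.2, 145.1]
```

Call:
{"method": "jog_arm", "body": {
  "plan": [
    [[0.25, 0, 0.001, 0.02, 0], [0.25, 0, 0, 0.025, 0], [0.25, 0, 0, 0.025, 0], [0.25, 0, 0, 0.025, 0], [0.25, 0, 0, 0.02, 0], [0.25, 0, 0, 0.015, 0], [0.25, 0, 0, 0.01, 0], [0.25, 0, 0, 0.005, 0], [0.25, 0, 0, 0.002, 0], [0.25, 0, 0, 0.001, 0], [0.25, 0, 0, 0.001, 0], [0.25, 0, 0, 0.001, 0], [0.25, 0, 0, 0.001, 0], [0.25, 0, 0, 0, 0]]
  ]
}}

```text
time: 17.45
ee_pos: [545.9, 124.2, 92.2]
ee_rot: [[0.804, 0.595, 0.0], [0.595, -0.804, 0.0], [0.001, 0.0, -1.0]]
contact_force: [-0.2, -0.5, -1.5]
grip_width: 29.6
grip_force: 25.0
```

```bash
python3 go.py 546 123.8 90.6 -53.5
```

```text
t 17.45 p [545.9 124.2  92.2] psi -53.5 tilt [ 0.  0. -1.] w 29.6 gf 24.992152308113873 F [-0.2 -0.5 -1.5] j7 -0.78
shift tool mm [-0.1  0.4  1.6] turn -0.0
after turn [-0.1, 0.4, 1.6]
```

Call:
{"method": "jog_arm", "body": {
  "plan": [
    [[0.25, 0, 0, 0.001, 0], [0.25, 0, 0, 0.001, 0], [0.25, 0, 0, 0, 0], [0.25, 0, 0, 0, 0]]
  ]
}}

```text
time: 17.78
ee_pos: [545.9, 124.1, 90.1]
ee_rot: [[0.804, 0.595, 0.0], [0.595, -0.804, 0.0], [0.0, 0.0, -1.0]]
contact_force: [-0.6, -0.1, 0.7]
grip_width: 29.5
grip_force: 25.0
```

Call:
{"method": "jog_arm", "body": {
  "plan": [
    [[0.25, 0, 0, 0.0007, 0], [0.25, 0, 0, 0, 0], [0.55, 0, 0, 0, 0], [0.55, 0, 0, 0, 0], [0.55, 0, 0, 0, 0], [0.6, 0, 0, 0, 0], [0.6, 0, 0, -0.01, 0], [0.6, 0, 0, -0.02, 0], [0.6, 0, 0, -0.025, 0], [0.6, 0, 0, -0.025, 0], [0.6, 0, 0, -0.025, 0], [0.6, 0, 0, -0.025, 0], [0.6, 0, 0, -0.025, 0], [0.6, 0, 0, 0, 0], [0.6, 0, 0, 0, 0]]
  ]
}}

```text
time: 19.03
ee_pos: [546.5, 124.2, 245.9]
ee_rot: [[0.804, 0.595, 0.003], [0.595, -0.804, 0.001], [0.003, 0.001, -1.0]]
contact_force: [-0.4, 0.2, -0.1]
grip_width: 53.0
grip_force: 0.0
```

```bash
python3 go.py 541 196 240 36.5; python3 - <<'E'
from fit import *
shot("side","pics/s3.png"); im=cv2.imread('pics/s3.png')[140:240,230:390]; cv2.imwrite('pics/s3c.png',cv2.resize(im,None,fx=4,fy=4,interpolation=cv2.INTER_CUBIC))
E
```

```text
t 19.03 p [546.5 124.2 245.9] psi -53.5 tilt [ 0.003  0.001 -1.   ] w 53.0 gf 0.0 F [-0.4  0.2 -0.1] j7 -0.92
shift tool mm [ 38.3 -61.    6. ] turn 1.571
after turn [-61.0, -38.3, 5.9]
```

View pics/s3c.png

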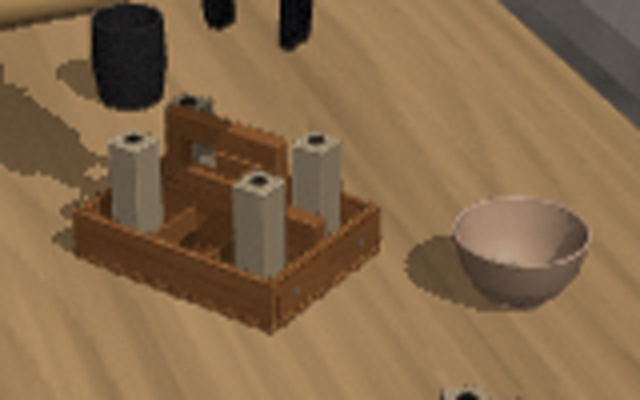

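All four posts stand upright in their cells: crop (133,180), (258,225) and (317,185), with the fourth behind the handle at (190,105). Next is the handle.

Call:
{"method": "jog_arm", "body": {
  "plan": [
    [[0.6, 0, 0, 0, -0.12], [0.6, 0, 0, 0, -0.12], [0.6, 0, 0, 0, -0.12], [0.6, 0, 0, 0, -0.12], [0.6, 0, 0, 0, -0.12], [0.6, 0, 0, 0, -0.12], [0.6, 0, 0, 0, -0.12], [0.6, 0, 0, 0, -0.12], [0.6, 0, 0, 0, -0.12], [0.6, 0, 0, 0, -0.12], [0.6, 0, 0, 0, -0.12], [0.6, 0, 0, 0, -0.12], [0.6, 0, 0, 0, -0.12], [0.6, 0, 0, 0, -0.011], [0.6, 0.0152, 0.0096, 0, 0], [0.6, 0.0152, 0.0096, 0, 0], [0.6, 0.0152, 0.0096, 0, 0], [0.6, 0.0152, 0.0096, 0, 0], [0.6, 0, 0, 0, 0], [0.6, 0, 0, 0, 0]]
  ],
  "force": 55
}}

```text
time: 20.75
ee_pos: [539.7, 196.2, 243.3]
ee_rot: [[-0.595, 0.804, -0.002], [0.804, 0.595, -0.001], [0.0, -0.002, -1.0]]
contact_force: [0.0, -1.1, 0.5]
grip_width: 52.7
grip_force: 0.0
```

```bash
python3 go.py 541 196 106 36.5
```

```text
t 20.75 p [539.7 196.2 243.3] psi 36.5 tilt [-0.002 -0.001 -1.   ] w 52.7 gf 0.0 F [ 0.  -1.1  0.5] j7 0.34
shift tool mm [ -0.9   1.1 137.3] turn -0.0
after turn [-0.9, 0.9, 137.3]
```

Call:
{"method": "jog_arm", "body": {
  "plan": [
    [[0.6, -0.001, 0, 0.025, 0], [0.6, 0, 0, 0.025, 0], [0.6, 0, 0, 0.025, 0], [0.6, 0, 0, 0.025, 0], [0.6, 0, 0, 0.018, 0], [0.6, 0, 0, 0.012, 0], [0.6, 0, 0, 0.006, 0], [0.6, 0, 0, 0, 0], [0.6, 0, 0, 0, 0], [0.6, 0, 0, 0, 0]]
  ]
}}

```text
time: 21.58
ee_pos: [541.9, 195.0, 109.4]
ee_rot: [[-0.594, 0.804, 0.002], [0.804, 0.594, 0.001], [-0.001, 0.002, -1.0]]
contact_force: [0.0, -0.3, 0.0]
grip_width: 53.1
grip_force: 0.0
```

```bash
python3 go.py 541 196 106 36.5; python3 - <<'E'
from fit import *
shot("side","pics/s4.png"); im=cv2.imread('pics/s4.png')[110:230,230:390]; cv2.imwrite('pics/s4c.png',cv2.resize(im,None,fx=4.5,fy=4.5,interpolation=cv2.INTER_CUBIC))
E
```

```text
t 21.58 p [541.9 195.  109.4] psi 36.5 tilt [ 0.002  0.001 -1.   ] w 53.1 gf 0.0 F [ 0.  -0.3  0. ] j7 0.4
shift tool mm [ 1.4 -0.1  3.4] turn -0.001
after turn [1.4, -0.1, 3.4]
```

View pics/s4c.png

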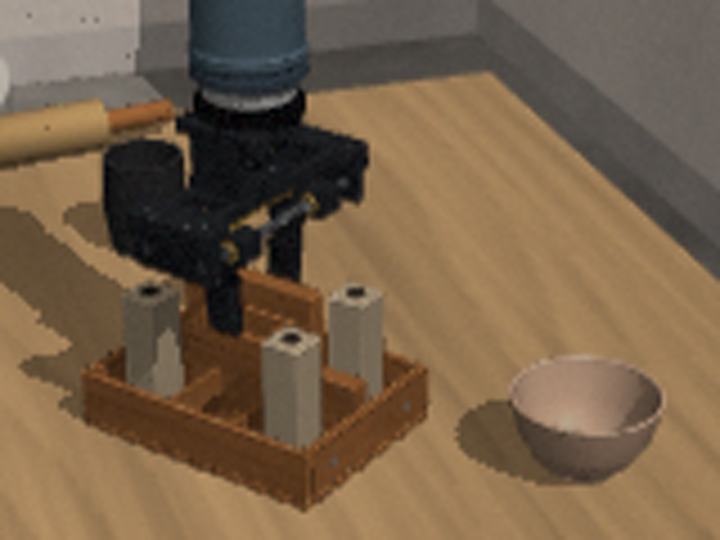

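The fingers straddle the handle's middle (crop (225,310) and (285,255)) and clear the posts. Closing gently.

Call:
{"method": "jog_arm", "body": {
  "plan": [
    [[0.6, 0.001, 0, 0.003, 0], [0.5, 0, 0, 0, 0], [0.4, 0, 0, 0, 0], [0.3, 0, 0, 0, 0], [0.25, 0, 0, 0, 0], [0.22, 0, 0, 0, 0], [0.2, 0, 0, 0, 0], [0.15, 0, 0, 0, 0], [0.1, 0, 0, 0, 0], [0.1, 0, 0, 0, 0], [0.1, 0, 0, 0, 0], [0.1, 0, 0, 0, 0], [0.1, 0, 0, 0, 0], [0.1, 0, 0, 0, 0]]
  ],
  "force": 55
}}

```text
time: 22.8
ee_pos: [540.9, 196.1, 105.5]
ee_rot: [[-0.595, 0.804, 0.001], [0.804, 0.595, 0.001], [-0.0, 0.001, -1.0]]
contact_force: [3.3, 3.2, -0.0]
grip_width: 15.1
grip_force: 55.0
```

```bash
python3 go.py
```

```text
t 22.8 p [540.9 196.1 105.5] psi 36.5 tilt [ 0.001  0.001 -1.   ] w 15.1 gf 54.99692514538765 F [ 3.3  3.2 -0. ] j7 0.4
```

Call:
{"method": "jog_arm", "body": {
  "plan": [
    [[0.1, 0, 0, -0.002, 0], [0.1, 0, 0, -0.004, 0], [0.1, 0, 0, -0.006, 0], [0.1, 0, 0, -0.008, 0], [0.1, 0, 0, -0.008, 0], [0.1, 0, 0, -0.008, 0], [0.1, 0, 0, -0.008, 0], [0.1, 0, 0, -0.008, 0], [0.1, 0, 0, -0.008, 0], [0.1, 0, 0, -0.008, 0], [0.1, 0, 0, -0.008, 0], [0.1, 0, 0, -0.008, 0], [0.1, 0, 0, -0.007, 0], [0.1, 0, 0, -0.006, 0], [0.1, 0, 0, -0.004, 0], [0.1, 0, 0, -0.002, 0], [0.1, 0, 0, 0, 0], [0.1, 0, 0, 0, 0], [0.1, 0, 0, 0, 0], [0.1, 0, 0, 0, 0]]
  ]
}}

```text
time: 24.47
ee_pos: [540.2, 195.6, 207.8]
ee_rot: [[-0.595, 0.804, -0.001], [0.804, 0.595, -0.0], [0.0, -0.001, -1.0]]
contact_force: [-0.0, 0.5, -9.7]
grip_width: 15.0
grip_force: 55.0
```

Call:
{"method": "jog_arm", "body": {
  "plan": [
    [[0.1, 0, 0, 0, 0], [0.1, 0, 0, 0, 0], [0.1, 0, 0, 0, 0], [0.1, 0, 0, 0, 0], [0.1, 0, 0, 0, 0], [0.1, 0, 0, 0, 0], [0.1, 0, 0, 0, 0], [0.1, 0, 0, 0, 0], [0.1, 0, 0, 0, 0], [0.1, 0, 0, 0, 0]]
  ]
}}

```text
time: 25.3
ee_pos: [540.5, 195.8, 208.2]
ee_rot: [[-0.595, 0.804, 0.0], [0.804, 0.595, 0.0], [-0.0, 0.0, -1.0]]
contact_force: [0.4, 1.4, -8.7]
grip_width: 15.5
grip_force: 55.0
```

```bash
python3 go.py; python3 - <<'E'
from fit import *
d=shot("side","pics/s5.png"); im=cv2.resize(cv2.imread('pics/s5.png')[80:230,230:390],None,fx=4,fy=4,interpolation=cv2.INTER_CUBIC)
a=np.radians(36.5);c,s=np.cos(a),np.sin(a)
h=arm.get_state()["ee_pos"][2]-105.5; print(h)
P=[tuple(np.round((proj(d,[541+c*i*76-s*j*100,196+s*i*76+c*j*100,h+z])-[230,80]+.5)*4).astype(int)) for z in(0,45) for i,j in((-1,-1),(1,-1),(1,1),(-1,1))]
for k in(0,4): cv2.polylines(im,[np.array(P[k:k+4],np.int32)],True,(0,255,0),1)
cv2.imwrite('pics/s5c.png',im[:600])
E
```

```text
t 25.3 p [540.5 195.8 208.2] psi 36.5 tilt [ 0.  0. -1.] w 15.5 gf 54.995875507593155 F [ 0.4  1.4 -8.7] j7 0.36
102.72866896472948
```

View pics/s5c.png

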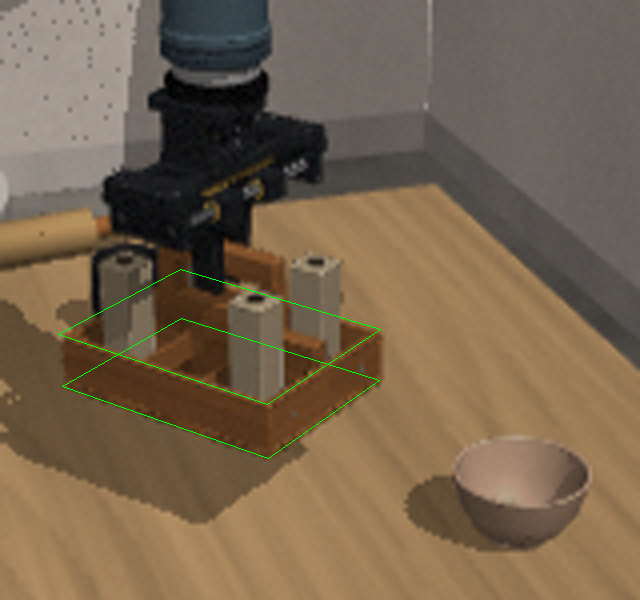

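The carrier hangs level about 103 mm up and matches the level model outline. Posts stand at crop (128,305), (256,345) and (316,305); the fourth is hidden behind the gripper, but the measured lift force (8.7 N) fits all four aboard. Handing in.

```bash
python3 -c "
from h import *
print(arm.close_job())"
```

```text
the job is handed in; nothing more can be done
None
```

The job is handed in: both tall posts were set upright in the empty cells, and the arm is holding the carrier level by its handle about 103 mm above the bench; three posts are visibly standing, and the fourth is hidden behind the gripper but supported by the measured load (8.7 N against about 8.2 N expected).

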